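# Roll the sample vial onto the laser line

## Task

Gently roll the capped glass vial that lies on the steel tray across to the black line in front of the laser, and leave it lying along the line, centred over it from end to end, so that the beam can shine lengthwise through it. Roll it with the fingertips, without lifting it or dragging it across unrolled, and leave everything else where it is.

Things in the scene. Friction and masses are not known exactly. Their poses are not given: they have to be found in the camera images.
- tray: Flat steel tray fixed on the bench, 280 (own x) x 360 mm, yaw varies; its floor is 4 mm above the bench, a thin rim all round 10 mm. Origin: centre of its underside, on the bench. A black line runs along its own x axis through its centre; a laser is clamped over the line near its -x edge.
- line_middle (a point): Middle of the straight black tape line, on the tray floor: 4 mm wide, 182 mm long, flat, along the tray's own x axis at own y = 0, from own x = -55 to +127 mm.
- beam_exit (a point): Hole in the front of the laser, straight above the line, 17.75 mm above the bench, at own x = -54 mm of the tray; the beam leaves along the tray's +x. The laser barrel (15 mm diameter, in two clamps 26 mm wide) reaches back from here to own x = -136 mm and at most 36 mm above the bench.
- vial: The vial to roll: 27.5 mm diameter, 95 mm long, 50-105 g; glass body 72 mm long, white cap 21 mm long, 25.6 mm diameter. Lies left or right of the line, roughly along it, base towards the laser. Origin mid-length on its axis, 17.75 mm above the bench as it lies (top at 31.5 mm); own x runs from base to cap, own y and z turn as it rolls. It has rolling drag and stays where it is left.
- vial_base (a point): Centre of the vial's flat glass base, on its axis, 47.5 mm from its middle. A fingertip that presses lightly on top of the glass and moves sideways rolls the vial without skidding, and goes twice as far as the vial.
- vial_cap (a point): Centre of the cap's outer face, on the vial's axis, 47.5 mm from its middle. Two fingertips pressed on top of the glass, apart along its length, also turn the vial a little about the vertical.
- squat_vial: Bystander: a smaller capped vial, 28 mm diameter, 59 mm high, standing upright on the tray on the other side of the line; origin at the centre of its underside.
- petri_dish: Bystander: lidded glass dish, 95 mm diameter, 17 mm high, on the bench to the robot's left of the tray; origin at the centre of its underside.
- wash_bottle: Bystander: glass gas-washing bottle, foot 72 mm diameter, 228 mm high, two side tubes near the top, on the bench to the robot's right of the tray, beyond the beaker; origin at the centre of its underside.
- beaker: Bystander: small glass beaker, 52 mm diameter, 70 mm high, on the bench to the robot's right of the tray; origin at the centre of its underside.
Things that resemble listed ones, but are neither listed nor needed, are in the scene too. Leave any blue or green look-alike of the vial alone.

How it is judged:
On the way, in this order (a step that is already met when the one before it is completed fails the run):
1. the vial has been rolled over, at least half a turn about its own axis (angle between vial's own z axis and vertical above 2.6 rad).
2. the vial has rolled on to most of a full turn (angle between vial's own z axis and vertical below 1.2 rad).
At the end, for the whole second after the job is handed in: The vial lies at rest on the tray in front of the laser, base towards it, with the centres of its base and of its cap each within 6 mm of the middle of the line, sideways (y of vial_base in the frame of tray between -0.006 and 0.006 m and y of vial_cap in the frame of tray between -0.006 and 0.006 m and x of vial_base in the frame of beam_exit above 0 m and x of vial_cap in the frame of tray below 0.137 m and height (world z) of vial between 0.015 and 0.021 m and linear speed of vial below 0.01 m/s and angular speed of vial below 0.3 rad/s); the robot touches nothing.
It fails at once if the vial was lifted (its middle more than 8 mm higher than as it lies) (height (world z) of vial above 0.026 m).
It fails at once if the vial was tipped up (more than 0.3 rad) (angle between vial's own x axis and vertical below 1.27 rad or angle between vial's own x axis and vertical above 1.87 rad).
It fails at once if the vial was pressed too hard (more than 40 N) (contact force between the arm and vial above 40 N).
It fails at once if the squat vial was moved more than 10 mm or tipped (distance of squat_vial from where it was at the start of the episode above 0.01 m or angle between squat_vial's own z axis and vertical above 0.3 rad).
It fails at once if the dish, the washing bottle or the beaker was moved more than 10 mm (distance of any of petri_dish, wash_bottle, beaker from where it was at the start of the episode above 0.01 m).
It also fails if it takes over 67 s, if anything falls off the work surface, if the arm or the gripper's body presses on something with over 40 N, if the wrist force passes 120 N, or if a joint passes its speed limit or range.

## Robot

A 6-joint arm with a two-finger parallel gripper is mounted at the origin on the work surface. World frame = base frame: x ahead of the robot, y to its left, z up, the work surface at z = 0. Lengths are in m, angles in rad, forces in N, time in s.
With the tool pointing down it reaches from about 0.35 to 0.975 m from the base axis. Payload 4.9 kg.
Tool frame: the origin (TCP) lies where the fingers leave the gripper's body, on its centre line; the fingertips stand 73 mm ahead of it and the grasp point (between the pads) lies 54 mm ahead of it; z points along the fingers, y is the direction in which the jaws open and shut (so a half turn about z gives the same grasp; the last joint's range is limited). The gripper opens to 85 mm and grips with 20 to 120 N. Pads are 22 mm wide; open, the fingers measure 114 mm over their backs; the gripper's body (76 mm by 85 mm) begins 54 mm behind the grasp point. The pads swing forward as they close: fully open they stand 13 mm farther back than shut.
Start: joints at [1.082, 0.053, 1.613, -0, 1.476, -0.119], TCP at [0.226, 0.583, 0.304] pointing down, gripper open.
Joint ranges: [-3.01, 3.01], [-1.01, 2.22], [0.06, 2.58], [-1.02, 4.17], [0.09, 2.62], [-3.14, 3.14]. Speed limits (rad/s): [2.57, 2.57, 3.14, 3.14, 3.14, 3.14].

## Interface

Orientations are given as a rotation vector (axis times angle).
In Python, from station import monitor, vision, workorder gives the robot as it stands.
- The arm moves only by the tool arm_command, never from a script. Its argument "rows" is text: rows parted by semicolons, each of 6 numbers parted by spaces: the shift along the world's x, y, z in mm, then the turn, a rotation vector about the world's x, y, z in degrees. In form: tx ty tz wx wy wz; .... A call has 1 to 12 rows; each row is the pose to reach, as a shift and turn from the pose measured when the call began; what a row does not reach only later rows make up. A row lasts 1/8 s, in which the tool goes at most 62.5 mm and 10.7 degrees, less where a joint would pass 70% of its speed; a pose out of reach is approached as far as the arm can. A call with a gripper value outside its range is refused whole. "jaw" is the opening, from 0 (shut) to 1 (fully open), set as the call begins (left out, the last holds). The fingers move at their own pace and stop on an object; "squeeze" is the grip in N (left out, the last holds). Time passes only in rows, so rows that repeat a pose let the fingers close. It gives the time, the measured TCP pose, the force and the opening at its end, in the units of the state.
- monitor.get_obs(): the state, without advancing time (a new reading comes with each control period).
- vision.get_image(name): name is "side" or "top"; returns a dict with "frame" (384x512x3 uint8, red, green, blue), "vfov" (degrees; the focal length in pixels is half the picture's height over the tangent of half this angle, whatever the lens; pixels are square), "cx", "cy" (the principal point, pixels), "R" (3x3) and "t" (3): a world point X has camera coordinates R X + t. Camera axes: x right, y down, z forward; pixel columns grow to the right and rows downward; lengths in m; the calibration is good to about 2 mm. A picture is of the moment at which its call begins. There is no depth.
- workorder.finish_job(): hands the job in, once; it reports no verdict.
The state is a dict: "t": time; "q": joint angles; "dq": joint speeds; "effort": joint torques, N m; "tool_pos": TCP position; "tool_rot": TCP orientation; "contact_force": force on the tool from outside, world axes, zero at the start; "wrist_torque": the same for the moment, N m; "opening": finger opening in m.
Only numpy, scipy, OpenCV 4.12 (cv2) and the standard library are available. Lean on these libraries where they do the work, as an engineer would, in place of code of your own. Each camera call takes 0.05 s, during which the arm holds its last target. There are 200 camera calls.

## Working session

There is one attempt and no reset: what is moved stays moved. The work goes in short steps, Python scripts to look and compute and a tool call to move; the robot and the scene stay as the last step left them, time stands still between calls to the robot, and variables do not carry over. Pictures are saved under pics/ and viewed, about 8 in all and at most 12, crops included, and the job is handed in when it is done.

Besides the shell and the picture viewer there is one more tool, called after ">>>" as name(argument=value, ...), one argument or row to a line, values as JSON. arm_command: Moves the arm, as the interface text tells. Its arguments: {"type":"object","properties":{"rows":{"type":"string"},"jaw":{"type":"number"},"squeeze":{"type":"number"}},"required":["rows"]}

```bash
mkdir -p pics
cat > h.py <<'E'
import numpy as np, cv2
from station import monitor, vision, workorder
def grab(n,f=None):
    d=vision.get_image(n)
    if f: cv2.imwrite('pics/'+f,cv2.cvtColor(d['frame'],cv2.COLOR_RGB2BGR))
    d['f']=d['frame'].shape[0]/2/np.tan(np.radians(d['vfov'])/2); d['R']=np.array(d['R']); d['t']=np.array(d['t'])
    return d
def ray(d,u,v):
    c=-d['R'].T@d['t']; r=d['R'].T@np.array([(u-d['cx'])/d['f'],(v-d['cy'])/d['f'],1]); return c,r
def onz(d,u,v,z):
    c,r=ray(d,u,v); return c+r*(z-c[2])/r[2]
def proj(d,X):
    p=d['R']@np.array(X)+d['t']; return d['f']*p[0]/p[2]+d['cx'],d['f']*p[1]/p[2]+d['cy']
E
python3 - <<'E'
from h import *
o=monitor.get_obs(); print(o)
for n in('top','side'):
    d=grab(n,n+'0.png'); np.savez(n+'0.npz',**{k:np.array(v) for k,v in d.items()}); print(n,d['f'],d['cx'],d['cy'],-d['R'].T@d['t'],d['R'])
E
```

```text
{'t': 0.0, 'q': array([ 1.08200678e+00,  5.33663283e-02,  1.61427046e+00, -3.27229870e-06,
        1.47599163e+00, -1.18990557e-01]), 'dq': array([-1.31911830e-04,  2.62780367e-05, -4.68803285e-04,  2.45123655e-04,
       -2.60834061e-05, -1.83328898e-03]), 'effort': array([-1.94888678e-03, -3.93687665e+01, -3.70172918e+01, -2.06074205e-04,
        7.02439065e-03,  3.12659074e-05]), 'tool_pos': array([0.22566783, 0.58233947, 0.30267105]), 'tool_rot': array([-5.77462532e-01, -3.08744627e+00,  3.05218521e-03]), 'contact_force': array([ 0.73132204, -1.50269936,  0.07123455]), 'wrist_torque': array([ 0.03125155, -0.00411808, -0.00231512]), 'opening': 0.0853351198532796}
top 433.15284487953 250.4732434931449 189.48820818183327 [0.4388117  0.00480424 1.35946074] [[-0.00620976 -0.99996477  0.00564706]
 [-0.99575662  0.00566492 -0.09185132]
 [ 0.0918161  -0.00619347 -0.99575672]]
side 400.41555279310495 256.0418116535131 193.16419615297184 [ 0.33075725 -0.95352578  0.77508236] [[ 0.9675579  -0.25233014 -0.01269703]
 [-0.15915224 -0.56969577 -0.80629851]
 [ 0.19621997  0.78216125 -0.59137255]]
```

View pics/top0.png

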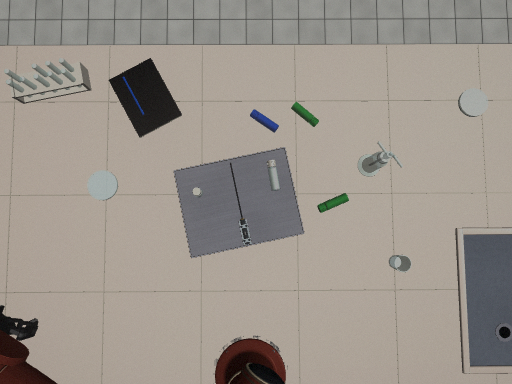

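View pics/side0.png

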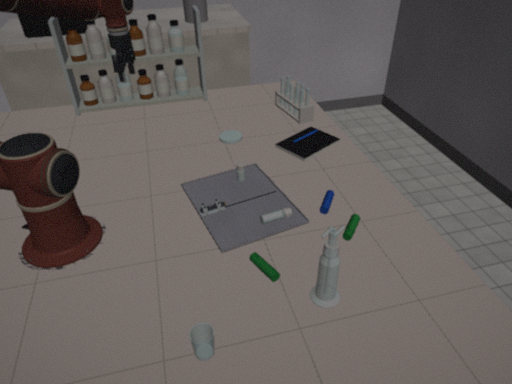

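The top view shows the tray centred near (239,203), with the line running from (231,163) to the laser at (244,230). The vial is on the robot's right, about (274,175), with its cap up-image, and the squat vial is at (197,191). I'll measure these precisely on a zoomed crop.

Run:
```python
from h import *
im=cv2.imread('pics/top0.png'); c=im[140:265,165:312]
cv2.imwrite('pics/topz.png',cv2.resize(c,None,fx=5,fy=4.8 and 5,interpolation=cv2.INTER_CUBIC)[:600])
s=cv2.imread('pics/side0.png')[155:255,170:315]
cv2.imwrite('pics/sidez.png',cv2.resize(s,None,fx=5,fy=5,interpolation=cv2.INTER_CUBIC))
d=dict(np.load('top0.npz'))
g=cv2.cvtColor(im,cv2.COLOR_BGR2GRAY); hsv=cv2.cvtColor(im,cv2.COLOR_BGR2HSV)
print(im[200,215],im[175,275],im[165,272],im[200,150],im[190,237])
# tray mask: bluish grey vs pinkish bench
b=im.astype(int); m=((b[...,2]-b[...,0])<8).astype(np.uint8)
m[:140]=0;m[265:]=0;m[:,:165]=0;m[:,312:]=0
m=cv2.morphologyEx(m,cv2.MORPH_OPEN,np.ones((3,3)))
cs,_=cv2.findContours(m,cv2.RETR_EXTERNAL,cv2.CHAIN_APPROX_NONE)
c=max(cs,key=cv2.contourArea); r=cv2.minAreaRect(c); bx=cv2.boxPoints(r)
print(cv2.contourArea(c),bx)
P=np.array([onz(d,u,v,.008) for u,v in bx]); print(P, P.mean(0),[np.linalg.norm(P[i]-P[i-1]) for i in range(4)])
# line
k=(g<45).astype(np.uint8); k[:160]=0;k[215:]=0;k[:,:225]=0;k[:,248:]=0
vs,us=np.nonzero(k); print(len(us)); 
Q=np.array([onz(d,u,v,.004)[:2] for u,v in zip(us,vs)]); f=np.polyfit(Q[:,0],Q[:,1],1); print('line',f,np.degrees(np.arctan(f[0])),Q.min(0),Q.max(0))
```

```text
[109 105 104] [162 162 161] [167 171 173] [155 165 174] [114 107 107]
10053.5 [[171.88484 170.3916 ]
 [285.19873 145.84027]
 [304.11407 233.14194]
 [190.80017 257.69327]]
[[ 0.62510382  0.24301937  0.008     ]
 [ 0.70149572 -0.11434136  0.008     ]
 [ 0.42628821 -0.16939931  0.008     ]
 [ 0.35309584  0.18186892  0.008     ]] [0.5264959 0.0352869 0.008    ] [np.float64(0.2787969122561907), np.float64(0.3654345621190716), np.float64(0.2806609109448339), np.float64(0.35881261201952175)]
39
line [ 0.20908964 -0.07503307] 11.809813350248767 [0.48701792 0.02646388] [0.648209   0.06054476]
```

View pics/topz.png

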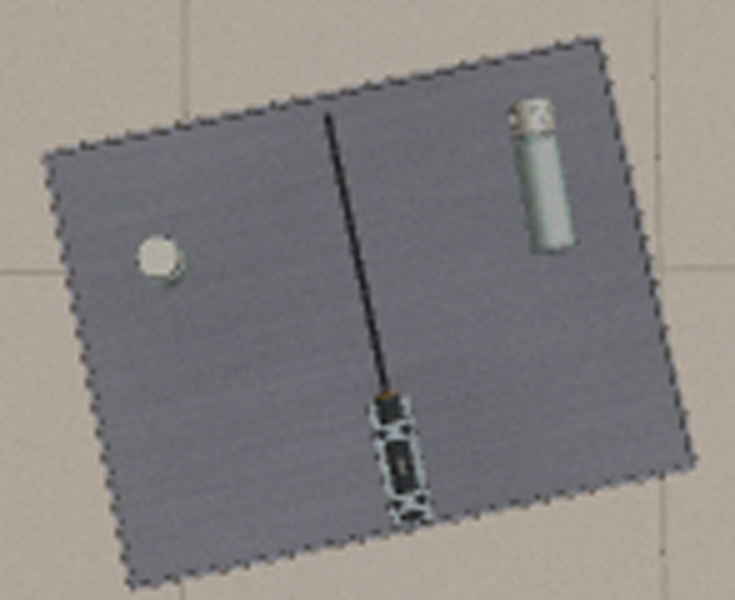

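View pics/sidez.png

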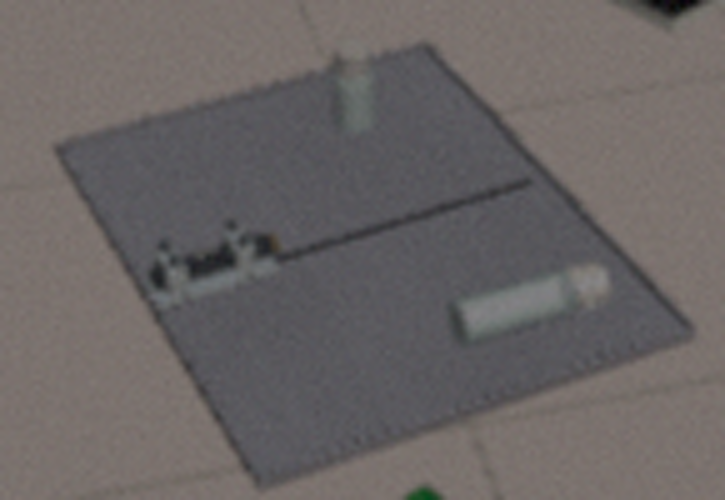

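In the zoomed crop the line runs from (328,115) to (386,392). The vial goes from cap (532,100) to base (553,250), and it is yawed about 5° relative to the line. Next I'll fit the line and the vial at sub-pixel level.

```bash
cat >> h.py <<'E'
def line(d):
    # sub-pixel line centre per row (darkness centroid), on z=.004
    g=cv2.cvtColor(d['frame'],cv2.COLOR_RGB2GRAY).astype(float); Q=[]
    for v in range(166,216):
        u0=230.6+(v-163)*(242.2-230.6)/(218.5-163); us=np.arange(int(u0)-4,int(u0)+6)
        w=np.clip(np.median(g[v,us])-12-g[v,us],0,None)
        if w.max()>15: Q.append(onz(d,(w*us).sum()/w.sum(),v,.004)[:2])
    Q=np.array(Q); 
    for _ in range(3):
        f=np.polyfit(Q[:,0],Q[:,1],1); e=Q[:,1]-np.polyval(f,Q[:,0]); Q=Q[abs(e)<max(2*e.std(),1e-4)]
    return f,len(Q),e.std()
def vial(d,lo=128,box=(140,225,225,295)):
    r0,r1,c0,c1=box; g=cv2.cvtColor(d['frame'],cv2.COLOR_RGB2GRAY); G=cv2.resize(g[r0:r1,c0:c1],None,fx=8,fy=8,interpolation=cv2.INTER_CUBIC)
    m=(G>lo).astype(np.uint8); m=cv2.morphologyEx(m,cv2.MORPH_OPEN,np.ones((9,9)))
    cs,_=cv2.findContours(m,cv2.RETR_EXTERNAL,cv2.CHAIN_APPROX_NONE); out=[]
    for c in cs:
        if cv2.contourArea(c)<64*60: continue
        b=cv2.boxPoints(cv2.minAreaRect(c)); b=(b+.5)/8-.5+[c0,r0]
        P=np.array([onz(d,u,v,.01775)[:2] for u,v in b])
        e=[P[1]-P[0],P[2]-P[1]]; L=[np.linalg.norm(x) for x in e]; a=e[int(np.argmax(L))]; a=a*np.sign(a[0])
        out.append((P.mean(0),np.degrees(np.arctan2(a[1],a[0])),L))
    return out
E
python3 - <<'E'
from h import *
d=dict(np.load('top0.npz')); f,n,s=line(d); print(f,np.degrees(np.arctan(f[0])),n,s)
for lo in(120,128,135):print(vial(d,lo,(150,200,260,285)))
for n,z in((((46,155),(600,38),(694,465),(130,588)),.010),):
    P=np.array([onz(d,164.6+u/5,139.6+v/5,z)[:2] for u,v in n]); print(P,P.mean(0),[np.linalg.norm(P[i]-P[i-1]) for i in range(4)], [np.degrees(np.arctan2(*(P[i]-P[j])[::-1])) for i,j in((0,3),(1,2))])
for u,v in((328,113),(387,395)): print(onz(d,164.6+u/5,139.6+v/5,.004))
print(onz(d,164.6+160/5,139.6+257/5,.063), onz(d,164.6+388/5,139.6+398/5,.018))
E
```

```text
[ 0.20830742 -0.07456954] 11.766866021973417 50 0.0002667796384164476
[(array([ 0.61070036, -0.07751585]), np.float64(8.808395237442348), [np.float64(0.020751840908735945), np.float64(0.09559039458114438)])]
[(array([ 0.61065099, -0.0772647 ]), np.float64(8.726643896491115), [np.float64(0.01882017697780506), np.float64(0.0948037577292236)])]
[(array([ 0.59856137, -0.07921828]), np.float64(9.568203906593418), [np.float64(0.017365836650036843), np.float64(0.06937736718374937)])]
[[ 0.62413599  0.23665603]
 [ 0.69676339 -0.11221393]
 [ 0.42799335 -0.16695408]
 [ 0.35473162  0.18223298]] [0.52590609 0.03493025] [np.float64(0.27484647124440775), np.float64(0.3563495323444143), np.float64(0.27428784071660656), np.float64(0.35678969071894046)] [np.float64(11.420761722760188), np.float64(11.511926127677864)]
[0.65075889 0.05990216 0.004     ]
[0.47264776 0.02340165 0.004     ]
[0.55471651 0.15853655 0.063     ] [0.47044398 0.02259975 0.018     ]
```

Run:
```python
from h import *
d=dict(np.load('top0.npz'));F=d['frame'].astype(int)
for v in (162,166,174,182,188): print(v,[tuple(F[v,u]) for u in range(264,284)])
```

```text
162 [(np.int64(105), np.int64(106), np.int64(111)), (np.int64(106), np.int64(105), np.int64(112)), (np.int64(88), np.int64(91), np.int64(93)), (np.int64(79), np.int64(76), np.int64(73)), (np.int64(94), np.int64(91), np.int64(85)), (np.int64(135), np.int64(127), np.int64(119)), (np.int64(154), np.int64(150), np.int64(141)), (np.int64(144), np.int64(142), np.int64(135)), (np.int64(174), np.int64(175), np.int64(171)), (np.int64(174), np.int64(174), np.int64(171)), (np.int64(151), np.int64(149), np.int64(138)), (np.int64(126), np.int64(124), np.int64(123)), (np.int64(107), np.int64(107), np.int64(113)), (np.int64(108), np.int64(109), np.int64(113)), (np.int64(109), np.int64(107), np.int64(114)), (np.int64(106), np.int64(105), np.int64(111)), (np.int64(107), np.int64(106), np.int64(111)), (np.int64(109), np.int64(108), np.int64(113)), (np.int64(106), np.int64(105), np.int64(111)), (np.int64(108), np.int64(109), np.int64(114))]
166 [(np.int64(106), np.int64(106), np.int64(110)), (np.int64(106), np.int64(104), np.int64(112)), (np.int64(107), np.int64(106), np.int64(114)), (np.int64(102), np
[... 2894 characters left out ...]
3)), (np.int64(106), np.int64(106), np.int64(113)), (np.int64(105), np.int64(106), np.int64(112)), (np.int64(82), np.int64(87), np.int64(88)), (np.int64(93), np.int64(98), np.int64(96)), (np.int64(114), np.int64(120), np.int64(116)), (np.int64(132), np.int64(141), np.int64(135)), (np.int64(153), np.int64(163), np.int64(157)), (np.int64(159), np.int64(162), np.int64(161)), (np.int64(149), np.int64(149), np.int64(150)), (np.int64(147), np.int64(150), np.int64(148)), (np.int64(125), np.int64(136), np.int64(136)), (np.int64(89), np.int64(87), np.int64(92)), (np.int64(109), np.int64(107), np.int64(113)), (np.int64(105), np.int64(107), np.int64(109)), (np.int64(106), np.int64(106), np.int64(112))]
```

Run:
```python
s=open('h.py').read()
a=s.index('def vial'); s=s[:a]+'''def vial(d,lo=15,box=(150,200,260,285)):
    r0,r1,c0,c1=box; F=d['frame'][r0:r1,c0:c1].astype(np.float32)
    D=np.abs(F-[107,107,112])+2*np.abs((F[...,2]-F[...,1])-5.)[...,None]*[0,0,1]
    G=cv2.resize(D.max(2).astype(np.float32),None,fx=8,fy=8,interpolation=cv2.INTER_LINEAR)
    m=cv2.morphologyEx((G>lo).astype(np.uint8),cv2.MORPH_CLOSE,np.ones((17,17))); m=cv2.morphologyEx(m,cv2.MORPH_OPEN,np.ones((25,25)))
    cs,_=cv2.findContours(m,cv2.RETR_EXTERNAL,cv2.CHAIN_APPROX_NONE); out=[]
    for c in cs:
        if cv2.contourArea(c)<64*60: continue
        b=cv2.boxPoints(cv2.minAreaRect(c)); b=(b+.5)/8-.5+[c0,r0]
        P=np.array([onz(d,u,v,.01775)[:2] for u,v in b])
        e=[P[1]-P[0],P[2]-P[1]]; L=[np.linalg.norm(x) for x in e]; a=e[int(np.argmax(L))]; a=a*np.sign(a[0])
        out.append((P.mean(0),np.degrees(np.arctan2(a[1],a[0])),L))
    return out
O=np.array([.526,.035]);YAW=np.radians(11.77)
def totray(p):
    c,s=np.cos(YAW),np.sin(YAW); q=np.array(p[:2])-O; return np.array([c*q[0]+s*q[1],-s*q[0]+c*q[1]])
'''
open('h.py','w').write(s)
from h import *
d=dict(np.load('top0.npz'))
for lo in(12,16,22,28):
    for p,y,L in vial(d,lo):print(lo,p,y,L,totray(p))
# side-view silhouette check: project cylinder ends/edges of estimate
```

```text
12 [ 0.60792455 -0.07322879] 8.487398060910943 [np.float64(0.03183056316979057), np.float64(0.10107185522950576)] [ 0.05812515 -0.12266446]
16 [ 0.60806085 -0.07345965] 8.545708572273458 [np.float64(0.030513960894980888), np.float64(0.0998628204051212)] [ 0.05821149 -0.12291827]
22 [ 0.60848541 -0.07350374] 8.83796057034509 [np.float64(0.02917218899239453), np.float64(0.09827514715275457)] [ 0.05861813 -0.12304804]
28 [ 0.60988334 -0.07352263] 8.607670059513756 [np.float64(0.027472107650227482), np.float64(0.09486218490712897)] [ 0.05998281 -0.12335169]
```

Vial in the tray frame: centre at about (59, -123) mm and yaw -3.1° relative to the line. The line and tray fits agree: the line passes through the tray centre, and the fitted sizes match those given. Next is the approach above the vial, with the jaw axis along it and the tips over the glass.

>>> arm_command(
  rows="30 -53 -8 0 0 -5; 60 -106 -16 0 0 -10; 90 -160 -24 0 0 -15; 120 -213 -32 0 0 -20; 150 -267 -40 0 0 -25; 180 -320 -48 0 0 -30; 210 -374 -57 0 0 -35; 240 -427 -65 0 0 -40; 270 -481 -73 0 0 -45; 300 -535 -82 0 0 -50; 330 -588 -90 0 0 -55; 360 -642 -100 0 0 -60",
  jaw=0.35,
  squeeze=20,
)

```text
t: 1.6
tool_pos: [0.5862, -0.0615, 0.2023]
tool_rot: [-2.047, -2.381, 0.002]
contact_force: [-0.3, 1.1, 1.0]
opening: 0.0298
```

>>> arm_command(
  rows="12 -20 -40 0 0 0; 12 -20 -70 0 0 0; 12 -20 -80 0 0 0; 12 -20 -85 0 0 0; 12 -20 -85 0 0 0",
)

```text
t: 2.22
tool_pos: [0.5987, -0.0812, 0.1183]
tool_rot: [-2.047, -2.383, 0.001]
contact_force: [-1.0, -0.1, -0.6]
opening: 0.0298
```

Run:
```python
from h import *
d=grab('side','s1.png'); s=cv2.imread('pics/s1.png')[120:270,170:330]
cv2.imwrite('pics/s1z.png',cv2.resize(s,None,fx=4,fy=4,interpolation=cv2.INTER_CUBIC)); o=monitor.get_obs(); print(o['t'],o['tool_pos'],o['contact_force'])
```

```text
2.275 [ 0.59893218 -0.08124264  0.11870632] [ 0.26113491 -0.30366508  1.37587865]
```

View pics/s1z.png

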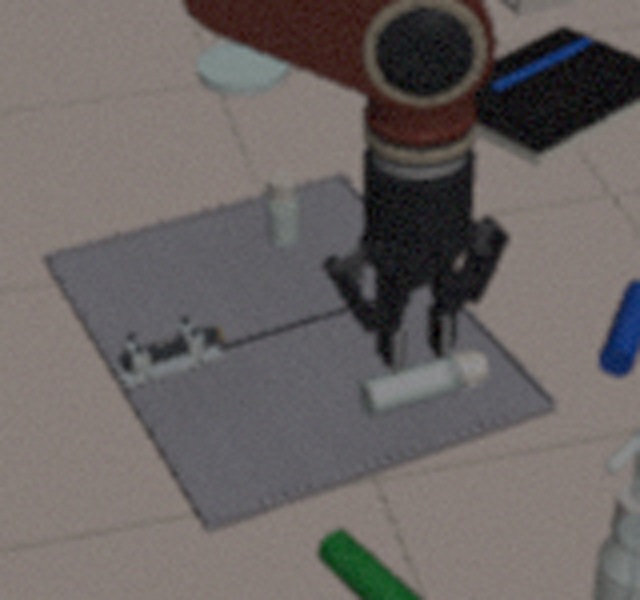

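The tips, at (398,362) and (442,350), sit just above the glass, clear of the cap. I'll descend to find contact.

>>> arm_command(
  rows="0 0 -6 0 0 0; 0 0 -11 0 0 0; 0 0 -13 0 0 0; 0 0 -13 0 0 0",
)

```text
t: 2.78
tool_pos: [0.5987, -0.0812, 0.1053]
tool_rot: [-2.047, -2.383, 0.001]
contact_force: [0.4, -1.1, -0.2]
opening: 0.0297
```

>>> arm_command(
  rows="0 0 -1 0 0 0; 0 0 -2 0 0 0; 0 0 -2 0 0 0",
)

```text
t: 3.15
tool_pos: [0.5988, -0.0813, 0.1036]
tool_rot: [2.047, 2.383, -0.001]
contact_force: [-0.6, -0.1, 2.6]
opening: 0.0299
```

>>> arm_command(
  rows="0 0 -1 0 0 0; 0 0 -1 0 0 0",
)

```text
t: 3.4
tool_pos: [0.599, -0.0816, 0.1035]
tool_rot: [2.047, 2.383, -0.001]
contact_force: [-2.4, -0.7, 5.2]
opening: 0.0302
```

Contact is at TCP z ≈ 103.5, so the tips are 72 mm ahead and the vial top at 31.5 mm, as expected. First rolling stroke.

>>> arm_command(
  rows="0 0 -2 0 0 0; -0.5 3 -2 0 0 0; -1 7 -2 0 0 0; -1.8 12 -2 0 0 0; -2.6 17 -2 0 0 0; -3.4 22 -2 0 0 0; -4.2 28 -2 0 0 0; -4.2 28 -2 0 0 0",
)

```text
t: 4.4
tool_pos: [0.5947, -0.0534, 0.1031]
tool_rot: [-2.046, -2.383, 0.003]
contact_force: [-5.2, -0.8, 11.0]
opening: 0.0298
```

>>> arm_command(
  rows="0 0 6 0 0 0; 0 0 15 0 0 0; 2 -14 15 0 0 0; 2 -14 15 0 0 0",
)

```text
t: 4.9
tool_pos: [0.5969, -0.0686, 0.1182]
tool_rot: [2.048, 2.382, -0.003]
contact_force: [-0.5, -0.1, 0.4]
opening: 0.03
```

Run:
```python
from h import *
d=grab('top','t2.png'); s=cv2.imread('pics/t2.png')[135:235,220:310]
e=grab('side','s2.png')['frame']; s2=cv2.imread('pics/s2.png')[170:270,225:315]
f=lambda a:cv2.resize(a,(400,440),interpolation=cv2.INTER_CUBIC)
cv2.imwrite('pics/c2.png',np.hstack([f(s),f(s2)])); o=monitor.get_obs(); print(o['t'],o['tool_pos'],o['contact_force'])
```

```text
5.0 [ 0.59652586 -0.06784313  0.11770656] [0.23114364 0.00991524 0.84959156]
```

View pics/c2.png

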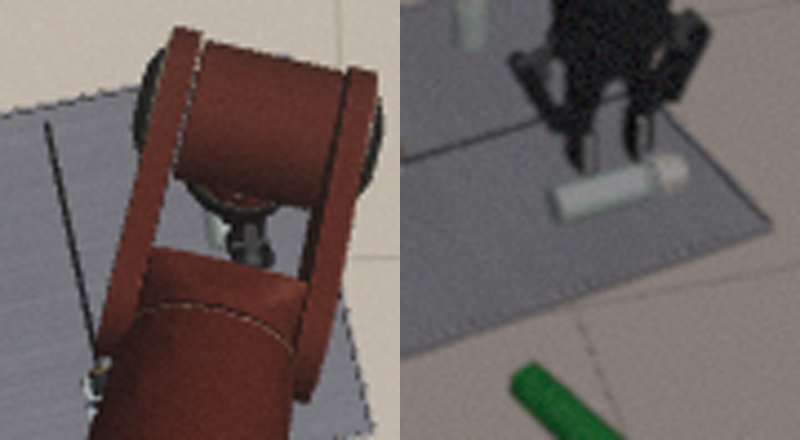

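The vial has moved, by a small amount. The top view is blocked by the arm, so I'll track it in the side view, differentially against the first picture.

```bash
cat >> h.py <<'E'
def sv(d,lo=95):
    r0,r1,c0,c1=175,240,205,310; g=cv2.cvtColor(d['frame'],cv2.COLOR_RGB2GRAY)[r0:r1,c0:c1]
    # exclude bench outside tray: keep inside tray polygon
    T=lambda x,y:O+np.array([[np.cos(YAW),-np.sin(YAW)],[np.sin(YAW),np.cos(YAW)]])@[x,y]
    pol=np.array([proj(d,[*T(x,y),z]) for x,y,z in((-.045,-.172,.004),(.136,-.172,.004),(.136,.06,.03),(-.045,.06,.03))])
    pm=np.zeros(d['frame'].shape[:2],np.uint8); cv2.fillPoly(pm,[np.int32(np.round(pol))],1)
    G=cv2.resize(g,None,fx=8,fy=8,interpolation=cv2.INTER_CUBIC); pm=cv2.resize(pm[r0:r1,c0:c1],None,fx=8,fy=8,interpolation=cv2.INTER_NEAREST)
    m=cv2.morphologyEx(((G>lo)&(pm>0)).astype(np.uint8),cv2.MORPH_CLOSE,np.ones((33,33))); m=cv2.morphologyEx(m,cv2.MORPH_OPEN,np.ones((25,25)))
    cs,_=cv2.findContours(m,cv2.RETR_EXTERNAL,cv2.CHAIN_APPROX_NONE)
    c=max(cs,key=cv2.contourArea); r=cv2.minAreaRect(c); b=(cv2.boxPoints(r)+.5)/8-.5+[c0,r0]
    l=[np.linalg.norm(b[1]-b[0]),np.linalg.norm(b[2]-b[1])]
    E=[(b[0]+b[1])/2,(b[2]+b[3])/2] if l[1]>l[0] else [(b[1]+b[2])/2,(b[3]+b[0])/2]
    E.sort(key=lambda p:p[0]); P=[totray(onz(d,*p,.01775)) for p in E]
    return np.array(P)*1000,l
E
python3 - <<'E'
from h import *
d=dict(np.load('side0.npz')); F=d['frame']
print(F[205,240],F[216,275])
i=cv2.cvtColor(cv2.imread('pics/s2.png'),cv2.COLOR_BGR2RGB); d2=dict(d,frame=i)
i=cv2.cvtColor(cv2.imread('pics/s1.png'),cv2.COLOR_BGR2RGB); d1=dict(d,frame=i)
for lo in(105,115,125):
  for k in(d,d1,d2): P,l=sv(k,lo); print(lo,P.round(1).tolist(),np.round(l,1),P.mean(0).round(1), np.degrees(np.arctan2(*(P[1]-P[0])[::-1])).round(1))
E
```

```text
[88 89 93] [121 124 125]
105 [[19.2, -118.5], [114.0, -124.6]] [30.   7.7] [  66.6 -121.6] -3.7
105 [[19.5, -115.5], [115.0, -127.8]] [30.9  9.6] [  67.3 -121.7] -7.4
105 [[20.5, -100.4], [116.1, -112.1]] [30.6  9.7] [  68.3 -106.2] -7.0
115 [[20.4, -119.8], [113.5, -122.7]] [29.1  6. ] [  67.  -121.2] -1.8
115 [[19.9, -117.3], [113.9, -125.4]] [29.9  7.8] [  66.9 -121.3] -4.9
115 [[20.7, -103.8], [114.7, -109.7]] [29.5  7.6] [  67.7 -106.7] -3.6
125 [[96.6, -120.0], [107.9, -125.9]] [4.2 3.2] [ 102.3 -122.9] -27.3
125 [[20.5, -118.4], [113.3, -123.6]] [29.3  6. ] [  66.9 -121. ] -3.2
125 [[21.3, -105.5], [113.4, -107.8]] [28.5  5.9] [  67.3 -106.6] -1.4
```

Moved about 14.5 mm for a 28 mm tip stroke, so it is rolling without skidding. Next is a full stroke in one call: down, roll 30 mm, up, back half. I'm adding a slight turn towards the line's direction.

>>> arm_command(
  rows="0 0 -10 0 0 0; 0 0 -15 0 0 0; -0.6 4 -16 0 0 0.1; -1.5 9 -16 0 0 0.2; -2.4 15 -16 0 0 0.3; -3.4 21 -16 0 0 0.4; -4.2 26 -16 0 0 0.5; -4.8 29.5 -16 0 0 0.6; -4.8 29.5 -8 0 0 0.6; -4.8 29.5 0 0 0 0.6; -2.4 14.5 0 0 0 0.6; -2.4 14.5 0 0 0 0.6",
)

```text
t: 6.5
tool_pos: [0.5943, -0.0546, 0.1176]
tool_rot: [-2.036, -2.391, 0.004]
contact_force: [0.1, 0.3, 0.4]
opening: 0.0301
```

>>> arm_command(
  rows="0 0 -10 0 0 0; 0 0 -15 0 0 0; -0.6 4 -16 0 0 0.1; -1.5 9 -16 0 0 0.2; -2.4 15 -16 0 0 0.3; -3.4 21 -16 0 0 0.4; -4.2 26 -16 0 0 0.5; -4.8 29.5 -16 0 0 0.6; -4.8 29.5 -8 0 0 0.6; -4.8 29.5 0 0 0 0.6; -2.4 14.5 0 0 0 0.6; -2.4 14.5 0 0 0 0.6",
)

```text
t: 8.0
tool_pos: [0.592, -0.0414, 0.1174]
tool_rot: [-2.026, -2.401, 0.004]
contact_force: [0.4, 0.8, 0.5]
opening: 0.0297
```

```bash
cat > m.py <<'E'
from h import *
import sys
k=grab('side',sys.argv[1])
for lo in(115,125): P,l=sv(k,lo); print(lo,P.round(1).tolist(),np.round(l,1),P.mean(0).round(1), np.degrees(np.arctan2(*(P[1]-P[0])[::-1])).round(1))
o=monitor.get_obs(); print(o['t'],o['tool_pos'],totray(o['tool_pos'])*1000)
a=o['tool_rot']/np.linalg.norm(o['tool_rot']); print('yaw',np.degrees(np.arctan2(2*a[1]**2-1,2*a[0]*a[1])))
E
python3 m.py s3.png
```

```text
115 [[22.7, -73.6], [117.0, -78.0]] [28.9  7.1] [ 69.8 -75.8] -2.7
125 [[23.6, -74.1], [86.2, -76.1]] [19.2  5.5] [ 54.9 -75.1] -1.9
8.05 [ 0.59181929 -0.04093345  0.1171758 ] [ 48.94622417 -87.76294259]
yaw 9.689303940322734
```

>>> arm_command(
  rows="-0.4 2.5 -10 0 0 0; -0.4 2.5 -14.5 0 0 0; -1 6 -15.5 0 0 0.1; -1.9 11.5 -15.5 0 0 0.2; -2.8 17.5 -15.5 0 0 0.3; -3.8 23.5 -15.5 0 0 0.4; -4.6 28.5 -15.5 0 0 0.5; -5.3 32 -15.5 0 0 0.6; -5.3 32 -8 0 0 0.6; -5.3 32 0 0 0 0.6; -2.8 17 0 0 0 0.6; -2.8 17 0 0 0 0.6",
)

```text
t: 9.55
tool_pos: [0.5892, -0.0252, 0.1171]
tool_rot: [-2.014, -2.409, 0.004]
contact_force: [-1.0, -1.0, 0.3]
opening: 0.0298
```

>>> arm_command(
  rows="-0.2 1 -10 0 0 0; -0.2 1 -14.5 0 0 0; -0.8 5 -15.5 0 0 0.1; -1.7 10 -15.5 0 0 0.2; -2.6 16 -15.5 0 0 0.3; -3.6 22 -15.5 0 0 0.4; -4.4 27 -15.5 0 0 0.5; -5 30.5 -15.5 0 0 0.6; -5 30.5 -8 0 0 0.6; -5 30.5 0 0 0 0.6; -2.8 16 0 0 0 0.6; -2.8 16 0 0 0 0.6",
)

```text
t: 11.05
tool_pos: [0.5865, -0.0103, 0.1168]
tool_rot: [-2.004, -2.418, 0.005]
contact_force: [-0.5, -0.6, -0.0]
opening: 0.0299
```

```bash
python3 m.py s4.png
```

```text
115 [[24.4, -42.1], [120.5, -47.5]] [29.  7.] [ 72.5 -44.8] -3.2
125 [[25.3, -43.2], [87.3, -46.2]] [18.8  5.3] [ 56.3 -44.7] -2.7
11.1 [ 0.58629777 -0.00989547  0.11660342] [ 49.87203581 -56.251264  ]
yaw 10.731142733774254
```

>>> arm_command(
  rows="-0.4 2.5 -10 0 0 0; -0.4 2.5 -14 0 0 0; -1 6 -15 0 0 0.1; -1.9 11.5 -15 0 0 0.2; -2.8 17.5 -15 0 0 0.3; -3.8 23.5 -15 0 0 0.4; -4.6 28.5 -15 0 0 0.5; -5.3 32 -15 0 0 0.6; -5.3 32 -8 0 0 0.6; -5.3 32 0 0 0 0.6; -2.8 17 0 0 0 0.6; -2.8 17 0 0 0 0.6",
)

```text
t: 12.6
tool_pos: [0.5837, 0.0059, 0.1164]
tool_rot: [-1.992, -2.427, 0.005]
contact_force: [0.2, 0.2, -0.5]
opening: 0.0298
```

>>> arm_command(
  rows="-0.2 1 -10 0 0 0; -0.2 1 -14 0 0 0; -0.8 5 -15 0 0 0.1; -1.7 10 -15 0 0 0.2; -2.6 16 -15 0 0 0.3; -3.6 22 -15 0 0 0.4; -4.4 27 -15 0 0 0.5; -5 30.5 -15 0 0 0.6; -5 30.5 -8 0 0 0.6; -5 30.5 0 0 0 0.6; -2.8 16 0 0 0 0.6; -2.8 16 0 0 0 0.6",
)

```text
t: 14.1
tool_pos: [0.581, 0.0207, 0.1162]
tool_rot: [-1.981, -2.436, 0.005]
contact_force: [0.1, -0.7, 0.6]
opening: 0.0306
```

>>> arm_command(
  rows="0 0 60 0 0 0; 0 -60 80 0 0 0; 0 -120 80 0 0 0; 0 -180 80 0 0 0; 0 -220 80 0 0 0; 0 -220 80 0 0 0",
)

```text
t: 14.85
tool_pos: [0.5805, -0.2022, 0.1957]
tool_rot: [-1.987, -2.431, 0.006]
contact_force: [0.5, 1.0, -0.1]
opening: 0.0299
```

```bash
python3 m.py s5.png
python3 - <<'E'
from h import *
d=grab('top','t5.png'); np.savez('t5.npz',**{k:np.array(v) for k,v in d.items()})
s=cv2.imread('pics/t5.png')[140:250,180:300]; cv2.imwrite('pics/t5z.png',cv2.resize(s,None,fx=5,fy=5,interpolation=cv2.INTER_CUBIC))
E
```

```text
115 [[24.9, -13.2], [56.2, -14.6]] [9.5 6.6] [ 40.5 -13.9] -2.7
125 [[29.1, -7.3], [52.2, -19.2]] [8.2 5.8] [ 40.6 -13.2] -27.4
14.9 [ 0.58054291 -0.20044996  0.19556724] [   5.36820371 -241.62531608]
yaw 11.597463842287773
```

View pics/t5z.png

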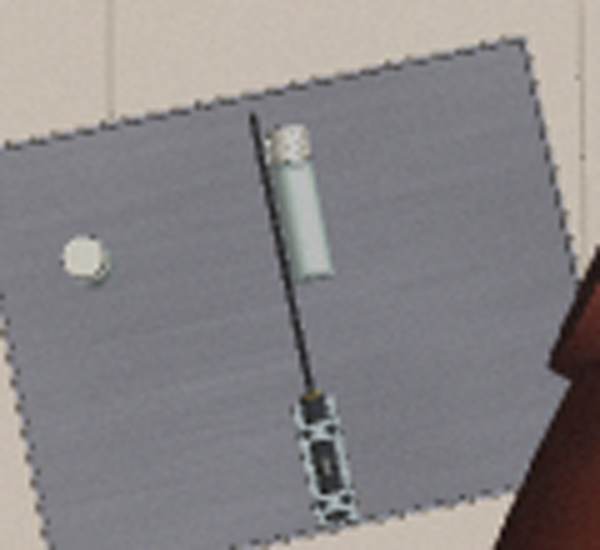

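The top view shows the vial alongside the line, just to its right (cap at crop (291,145), base at (315,275)). It is close to parallel with the line. I'll measure from its right-hand edge, calibrated on the first picture.

```bash
cat >> h.py <<'E'
def redge(d,rows,us):
    # right-hand silhouette edge of the glass by row, sub-pixel, tray frame mm
    g=cv2.cvtColor(d['frame'],cv2.COLOR_RGB2GRAY).astype(float); Q=[]
    for v in rows:
        x=np.arange(us[0],us[1],.1); y=np.interp(x,np.arange(g.shape[1]),g[v]); i=np.nonzero(y>126)[0]
        if len(i): Q.append(totray(onz(d,x[i[-1]],v,.01775))*1000)
    return np.array(Q)
E
python3 - <<'E'
from h import *
for n,rows,us in(('top0',range(168,189),(262,285)),('t5',range(173,193),(232,252))):
    Q=redge(dict(np.load(n+'.npz')),rows,us); f=np.polyfit(Q[:,0],Q[:,1],1); r=Q[:,1]-np.polyval(f,Q[:,0])
    k=abs(r)<1.5; f=np.polyfit(Q[k,0],Q[k,1],1)
    print(n,'slope deg',np.degrees(np.arctan(f[0])),'x range',Q[:,0].min(),Q[:,0].max(),'edge at x=50,0,100',np.polyval(f,[50,16,65,112]),r.std())
d=dict(np.load('t5.npz')); print(line(d))
for lo in (22,28): print(lo,[(totray(p),y,L) for p,y,L in vial(d,lo,(155,200,236,256))])
E
```

```text
top0 slope deg -2.67922212551712 x range 13.772345363297084 77.32602051067268 edge at x=50,0,100 [-135.61509866 -134.02405641 -136.31702907 -138.516411  ] 0.35988853241881774Traceback (most recent call last):
  File "<stdin>", line 4, in <module>
    raise TypeError("expected non-empty vector for x")
TypeError: expected non-empty vector for x
```

Run:
```python
from h import *
d=dict(np.load('t5.npz')); g=cv2.cvtColor(d['frame'],cv2.COLOR_RGB2GRAY)
for v in (164,170,174,180,186,192,195): print(v,g[v,230:250])
```

```text
164 [ 45  79 128 128 127 124 125 128 127 126 125 122 122 123 120 123 123 121
 123 126]
170 [124  75  77 135 130 147 172 187 198 171 175 174 124 125 124 128 120 120
 125 124]
174 [122 122  57  72 111 114 144 169 183 185 185 181 153 125 124 123 122 120
 125 130]
180 [124 127 124  72  55 104 114 140 165 185 184 186 184 160 122 125 128 124
 125 124]
186 [121 123 121 120  97  40 115 112 136 163 184 185 185 185 166 123 121 125
 122 123]
192 [125 122 128 123 124 124  38  61 109 128 159 181 186 184 183 174 131 125
 125 126]
195 [121 125 123 125 128 124  71  36 102 113 126 103 120 108  96 107 118 125
 125 125]
```

```bash
cat > n.py <<'E'
from h import *
import sys
def meas(d,rows,us):
    g=d['frame'][200:212,200:225].mean(); d=dict(d,frame=np.clip(d['frame']*(107/g),0,255).astype(np.uint8))
    Q=redge(d,rows,us)
    for _ in range(3):
        f=np.polyfit(Q[:,0],Q[:,1],1); r=abs(Q[:,1]-np.polyval(f,Q[:,0])); Q=Q[r<=max(2*r.std(),.5)]
    return np.degrees(np.arctan(f[0])),[Q[:,0].min(),Q[:,0].max()],np.polyval(f,[16,65,112])+13.75,len(Q)
if __name__=='__main__':
    print(meas(dict(np.load('top0.npz')),range(168,189),(262,285)))
    print(meas(dict(np.load(sys.argv[1])),range(173,194),(int(sys.argv[2]),252)))
E
python3 n.py t5.npz 234
```

```text
(np.float64(-2.3078745929555162), [np.float64(16.695832040800912), np.float64(77.32602051067268)], array([-120.41506295, -122.38985159, -124.28403662]), 17)
(np.float64(-1.358695048863871), [np.float64(20.289336070981772), np.float64(80.76414065637711)], array([-14.6404589 , -15.80264817, -16.91740113]), 18)
```

Vial axis is at y = -15.8 mm with yaw about -1.4°, and the side view agrees at -15.6. One more 32 mm tip stroke with a small turn should finish it. Moving back over it first.

>>> arm_command(
  rows="1 55 0 0 0 -0.4; 2 112 0 0 0 -0.7; 3 168 0 0 0 -1; 3 210 -20 0 0 -1.4; 3 224 -50 0 0 -1.4; 3 224 -74 0 0 -1.4; 3 224 -79 0 0 -1.4; 3 224 -79 0 0 -1.4",
)

```text
t: 15.95
tool_pos: [0.5835, 0.0253, 0.1167]
tool_rot: [-2.01, -2.41, 0.005]
contact_force: [0.2, -0.6, -0.9]
opening: 0.0299
```

>>> arm_command(
  rows="0 -2 -9 0 0 0; 0 -2 -14 0 0 0; -0.6 1 -15 0 0 0.2; -1.6 6 -15 0 0 0.5; -2.8 12 -15 0 0 0.8; -4 18 -15 0 0 1.1; -5.2 24 -15 0 0 1.4; -6.5 29.3 -15 0 0 1.7; -6.5 29.3 -15 0 0 1.7; -6.5 29.3 -8 0 0 1.7; -6.5 29.3 10 0 0 1.7; -6.5 29.3 30 0 0 1.7",
)

```text
t: 17.45
tool_pos: [0.577, 0.0544, 0.1479]
tool_rot: [-1.975, -2.439, 0.005]
contact_force: [0.3, 0.8, 0.5]
opening: 0.0301
```

>>> arm_command(
  rows="0 -40 60 0 0 0; 0 -100 60 0 0 0; 0 -160 60 0 0 0; 0 -220 60 0 0 0; 0 -260 60 0 0 0; 0 -260 60 0 0 0",
)

```text
t: 18.2
tool_pos: [0.577, -0.2085, 0.2096]
tool_rot: [-1.981, -2.437, 0.005]
contact_force: [-0.7, -0.2, 0.4]
opening: 0.0297
```

```bash
python3 m.py s6.png
python3 - <<'E'
from h import *
d=grab('top','t6.png'); np.savez('t6.npz',**{k:np.array(v) for k,v in d.items()})
s=cv2.imread('pics/t6.png')[140:250,180:300]; cv2.imwrite('pics/t6z.png',cv2.resize(s,None,fx=5,fy=5,interpolation=cv2.INTER_CUBIC))
E
python3 n.py t6.npz 226
```

```text
115 [[25.4, 2.7], [61.3, 2.8]] [10.6  6.4] [43.4  2.7] 0.2
125 [[26.5, 2.9], [60.1, 3.2]] [9.9 5.4] [43.3  3.1] 0.5
18.25 [ 0.57699513 -0.20678862  0.20918479] [   0.60203682 -247.10701806]
yaw 11.88740865184694
(np.float64(-2.3078745929555162), [np.float64(16.695832040800912), np.float64(77.32602051067268)], array([-120.41506295, -122.38985159, -124.28403662]), 17)
(np.float64(0.3453447826339505), [np.float64(23.546310448134705), np.float64(87.69462433998056)], array([0.44582826, 0.7411746 , 1.024466  ]), 20)
```

View pics/t6z.png

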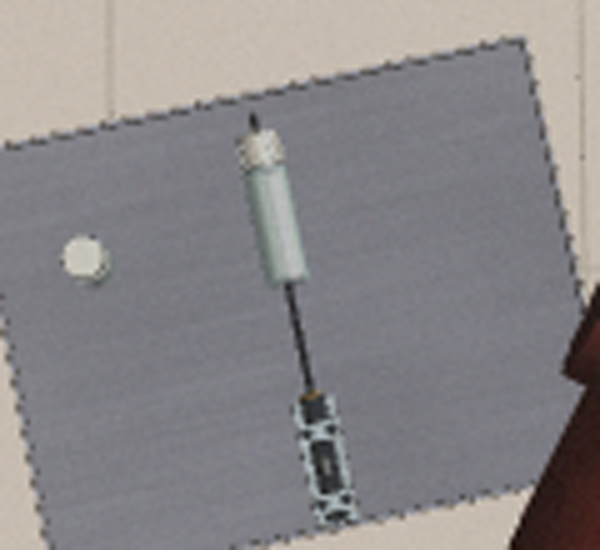

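The vial lies centred over the line: both ends are within about 1 mm and it is parallel to 0.3°. The line shows at both ends, near crop (254,120) and (290,285). Handing in.

```bash
python3 -c "
from h import *
workorder.finish_job()"
```

```text
the job is handed in; nothing more can be done
```

I rolled the vial onto the line with both fingertips and handed the job in at about 18 s. It took eight light strokes along the glass. The vial covered about 123 mm, or roughly 1.4 turns, and was squared up to the line on the way.

**Last checks:**
- **Position (top view):** the vial's axis is about +0.4 mm from the line at the base and +1.0 mm at the cap, and 0.3° off parallel. The limit is 6 mm.
- **Side view:** it gave +2.7 mm. After correcting for the bias of about 1.7 mm I saw in the first picture, that is about +1 mm and agrees with the top view.
- **Ends:** the base faces the laser and lies in front of the beam exit. The cap is at about x = 118 mm, inside the 137 mm limit.
- **Bystanders:** the squat vial shows no movement in the last two top views. I did not re-measure the dish, beaker or washing bottle, but the arm stayed clear of them.
- **Arm and force:** the arm is well clear of everything. The highest force I read was about 12 N, but only at the ends of moves, so I did not see any peaks within a stroke.

I did not measure the turning angle directly. I worked it out from the distance rolled, after the first strokes moved the vial half as far as the fingertips, which is rolling without skidding. The half-turn and full-turn steps also assume the vial's own z axis started out pointing up.

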